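# Park the microscope objectives in their rests

## Task

Put the four loose microscope objectives away, each standing upright in the lens rest whose rim has the colour of its ring. Take them one at a time from the longest, which is knocked over most easily, to the shortest: blue, green, yellow, red. They are delicate, so set them down rather than drop them and do not topple any, and leave the two plain eyepieces standing where they are.

Things in the scene. Friction and masses are not known exactly. Their poses are not given: they have to be found in the camera images.
- objective_blue: loose stereo-microscope objective with a blue ring round its nose: an aluminium barrel standing on its flat mounting end, 38 mm diameter and 76 mm tall in all (straight sides up to 64 mm, then a coloured taper to a 20 mm steel nose with a dark lens), about 200 g; origin at the centre of its underside, z up along the barrel
- objective_green: loose stereo-microscope objective with a green ring round its nose: an aluminium barrel standing on its flat mounting end, 38 mm diameter and 66 mm tall in all (straight sides up to 54 mm, then a coloured taper to a 20 mm steel nose with a dark lens), about 200 g; origin at the centre of its underside, z up along the barrel
- objective_yellow: loose stereo-microscope objective with a yellow ring round its nose: an aluminium barrel standing on its flat mounting end, 38 mm diameter and 56 mm tall in all (straight sides up to 44 mm, then a coloured taper to a 20 mm steel nose with a dark lens), about 200 g; origin at the centre of its underside, z up along the barrel
- objective_red: loose stereo-microscope objective with a red ring round its nose: an aluminium barrel standing on its flat mounting end, 38 mm diameter and 46 mm tall in all (straight sides up to 34 mm, then a coloured taper to a 20 mm steel nose with a dark lens), about 200 g; origin at the centre of its underside, z up along the barrel
- rest_blue: fixed lens rest with a blue rim, a shallow round cup: 76 mm outside, 60 mm inside diameter, rim 9 mm above the bench, black floor 3 mm above the bench; origin at its centre on the bench, z up
- rest_green: fixed lens rest with a green rim, a shallow round cup: 76 mm outside, 60 mm inside diameter, rim 9 mm above the bench, black floor 3 mm above the bench; origin at its centre on the bench, z up
- rest_yellow: fixed lens rest with a yellow rim, a shallow round cup: 76 mm outside, 60 mm inside diameter, rim 9 mm above the bench, black floor 3 mm above the bench; origin at its centre on the bench, z up
- rest_red: fixed lens rest with a red rim, a shallow round cup: 76 mm outside, 60 mm inside diameter, rim 9 mm above the bench, black floor 3 mm above the bench; origin at its centre on the bench, z up
- eyepiece_a: loose eyepiece without any coloured ring: 27 mm steel tube below, 36 mm black eye-cup on top, 44 mm tall, standing on the bench; origin at the centre of its underside; to be left alone
- eyepiece_b: loose eyepiece without any coloured ring: 27 mm steel tube below, 36 mm black eye-cup on top, 44 mm tall, standing on the bench; origin at the centre of its underside; to be left alone

How it is judged (in metres and radians):
On the way, in this order (a step that is already met when the one before it is completed fails the run):
1. the blue objective stands in the blue rest, released (horizontal distance between objective_blue and rest_blue below 0.012 m and z of objective_blue in the frame of rest_blue below 0.006 m and angle between objective_blue's own z axis and vertical below 0.1 rad and linear speed of objective_blue below 0.02 m/s and contact force between the fingers and objective_blue below 0.1 N), for 0.2 s.
2. the green objective stands in the green rest, released (horizontal distance between objective_green and rest_green below 0.012 m and z of objective_green in the frame of rest_green below 0.006 m and angle between objective_green's own z axis and vertical below 0.1 rad and linear speed of objective_green below 0.02 m/s and contact force between the fingers and objective_green below 0.1 N), for 0.2 s.
3. the yellow objective stands in the yellow rest, released (horizontal distance between objective_yellow and rest_yellow below 0.012 m and z of objective_yellow in the frame of rest_yellow below 0.006 m and angle between objective_yellow's own z axis and vertical below 0.1 rad and linear speed of objective_yellow below 0.02 m/s and contact force between the fingers and objective_yellow below 0.1 N), for 0.2 s.
4. the red objective stands in the red rest, released (horizontal distance between objective_red and rest_red below 0.012 m and z of objective_red in the frame of rest_red below 0.006 m and angle between objective_red's own z axis and vertical below 0.1 rad and linear speed of objective_red below 0.02 m/s and contact force between the fingers and objective_red below 0.1 N), for 0.2 s.
At the end, for the whole second after the job is handed in: Each objective stands on the floor of the rest of its own colour (within 12 mm of its centre, underside less than 6 mm above the bench, within 0.1 rad of upright), released and at rest; both eyepieces are upright within 20 mm of where they stood (all of step 1 and all of step 2 and all of step 3 and all of step 4 and distance of each of eyepiece_a, eyepiece_b from where it was at the start of the episode below 0.02 m and angle between each of eyepiece_a, eyepiece_b's own z axis and vertical below 0.2 rad); the robot touches nothing.
It fails at once if an objective is dropped: out of the fingers with its underside more than 20 mm above the bench ((height (world z) of objective_blue above 0.02 m and contact force between the fingers and objective_blue below 0.05 N) or (height (world z) of objective_green above 0.02 m and contact force between the fingers and objective_green below 0.05 N) or (height (world z) of objective_yellow above 0.02 m and contact force between the fingers and objective_yellow below 0.05 N) or (height (world z) of objective_red above 0.02 m and contact force between the fingers and objective_red below 0.05 N)).
It fails at once if an objective is toppled (leans more than about 45 degrees) (angle between any of objective_blue, objective_green, objective_yellow, objective_red's own z axis and vertical above 0.8 rad).
It fails at once if an eyepiece is pushed more than 20 mm or knocked over (not (distance of eyepiece_a from where it was at the start of the episode below 0.02 m) or not (distance of eyepiece_b from where it was at the start of the episode below 0.02 m) or not (angle between eyepiece_a's own z axis and vertical below 0.2 rad) or not (angle between eyepiece_b's own z axis and vertical below 0.2 rad)).
It also fails if it takes over 115 s, if anything falls off the work surface, if the arm or the gripper's body presses on something with over 40 N, if the wrist force passes 120 N, or if a joint passes its speed limit or range.

## Robot

A 6-joint arm with a two-finger parallel gripper is mounted at the origin on the work surface. World frame = base frame: x ahead of the robot, y to its left, z up, the work surface at z = 0. Lengths are in mm, angles in rad, forces in N, time in s.
With the tool pointing down it reaches from about 350 to 775 mm from the base axis. Payload 7.3 kg.
Tool frame: the origin (TCP) lies midway between the tips of the shut fingers; the grasp point (between the pads) lies 19 mm behind it; z points along the fingers, y is the line along which they close (so a half turn about z gives the same grasp; the last joint's range is limited). The gripper opens to 92 mm and grips with 3 to 60 N. Pads are 19 mm wide; open, the fingers measure 130 mm over their backs; the gripper's body (75 mm by 190 mm) begins 47 mm behind the grasp point.
Start: joints at [-1.488, 0.342, 1.524, -0, 1.275, -0.146], TCP at [119.096, -511.333, 226.741] pointing down, gripper open.
Joint ranges: [-2.53, 2.53], [-0.77, 2.02], [0.04, 2.7], [-1, 4.14], [0.28, 2.66], [-3.11, 3.11]. Speed limits (rad/s): [2.57, 2.57, 3.14, 3.14, 3.14, 3.14].

## Interface

Orientations are given as [roll, pitch, yaw] about the fixed x, y, z axes, in that order (R = Rz(yaw) Ry(pitch) Rx(roll)).
In Python, from plant import monitor, optics, workorder gives the robot as it stands. The module is installed in compiled form; this text tells all that it offers.
- The arm moves only by the tool servo_tool, never from a script. Its arguments are lists of equal length, an entry for each row: "linear": the shift along the tool's x, y, z as a fraction of full scale, a list of three; "spin": the turn about the tool's z as a fraction of full scale. In form: {"linear": [[dx, dy, dz], ...], "spin": [spin, ...]}. A call has exactly 8 rows; each row shifts and turns the commanded pose from where the row before left it, along the tool's axes as they then stand; what a row does not reach is not made up. Full scale, the value 1, is 200 mm for a shift and 90 degrees for a turn. A row lasts 1/8 s, in which the tool goes at most 62.5 mm and 10.7 degrees, less where a joint would pass 70% of its speed; a pose out of reach is approached as far as the arm can. A call with a number of a shift or a turn outside -1 to 1 is refused whole. A call with a gripper value outside its range is refused whole. "hand" is the opening, from -1 (shut) to 1 (fully open), set as the call begins (left out, the last holds). The fingers move at their own pace and stop on an object; the grip force is fixed at half the most. Time passes only in rows, so rows that do not move let the fingers close, or fill a call up. It gives the time, the measured TCP pose, the force, the opening and the grip force at its end, in the units of the state.
- monitor.get_obs(): the state, without advancing time (a new reading comes with each control period).
- optics.capture(name): name is "scene" or "side" or "wrist"; returns a dict with "frame" (480x640x3 uint8, blue, green, red), "K" (3x3 intrinsics, pixels), "D" ([k1, k2, p1, p2, k3] as OpenCV has them; the pictures are not rectified), "world_to_cam" (4x4, takes a point from world to camera coordinates). Camera axes: x right, y down, z forward; pixel columns grow to the right and rows downward; lengths in mm; the calibration is good to about 2 mm. A picture is of the moment at which its call begins. There is no depth.
- workorder.close_job(): hands the job in; it is judged then, once.
The state is a dict: "time": time; "joint_positions": joint angles; "dq": joint speeds; "tau": joint torques, N m; "tool_pos": TCP position; "tcp_rot": TCP orientation; "contact_force": force on the tool from outside, world axes, zero at the start; "moment": the same for the moment, N m; "grip_width": finger opening in mm; "finger_force": force on a finger pad.
Only numpy, scipy, OpenCV 4.12 (cv2) and the standard library are available. Lean on these libraries where they do the work, as an engineer would, in place of code of your own. Each camera call takes 0.05 s, during which the arm holds its last target. There are 200 camera calls.

## Working session

There is one attempt and no reset: what is moved stays moved. The work goes in short steps, Python scripts to look and compute and a tool call to move; the robot and the scene stay as the last step left them, time stands still between calls to the robot, and variables do not carry over. Pictures are saved under pics/ and viewed, at most 14 in all, crops included, and the job is handed in when it is done.

Besides the shell and the picture viewer there is one more tool, called as name(argument=value, ...) on one line, values as JSON. servo_tool: Moves the arm, as the interface text tells. Shift numbers are shares of 200 mm and turn numbers shares of 90 degrees, none past 1 either way. Its arguments: {"type":"object","properties":{"linear":{"type":"array","items":{"type":"array","items":{"type":"number","minimum":-1,"maximum":1}}},"spin":{"type":"array","items":{"type":"number","minimum":-1,"maximum":1}},"hand":{"type":"number"}},"required":["linear","spin"]}

```bash
mkdir -p pics; python3 - <<'E'
from plant import monitor, optics
import cv2, numpy as np
print(monitor.get_obs())
for n in ["scene","side","wrist"]:
    c=optics.capture(n); cv2.imwrite(f"pics/{n}0.png",c["frame"]); np.savez(f"{n}0.npz",**c)
    print(n,c["K"],c["D"],c["world_to_cam"])
E
```

```text
{'time': 0.0, 'joint_positions': array([-1.48800068e+00,  3.42729646e-01,  1.52502581e+00, -1.87382000e-05,
        1.27538071e+00, -1.45987910e-01]), 'dq': array([ 0.00015114,  0.00150919, -0.00055685, -0.00043807, -0.00037473,
       -0.00062728]), 'tau': array([ 1.04223553e-03, -4.31238163e+01, -2.44219315e+01,  7.18867988e-02,
        5.59753203e-02, -1.13339490e-04]), 'tool_pos': array([ 119.05453726, -510.90507596,  226.03829623]), 'tcp_rot': array([-3.14006295e+00, -2.06807209e-04,  2.28788873e-01]), 'contact_force': array([0.33902992, 0.1355057 , 0.00535307]), 'moment': array([-0.00535122, -0.01919481, -0.07747773]), 'finger_force': 0.0, 'grip_width': 92.20172840392955}
scene [[608.8070506    0.         324.343431  ]
 [  0.         608.8070506  238.94249086]
 [  0.           0.           1.        ]] [0.00789869 0.         0.         0.         0.        ] [[ 7.05436080e-01  7.08767131e-01  3.01511161e-03 -3.61915614e+02]
 [ 5.92336066e-01 -5.87205445e-01 -5.51659089e-01 -2.83099958e+02]
 [-3.89227340e-01  3.90946185e-01 -8.34064241e-01  1.27660124e+03]
 [ 0.00000000e+00  0.0
[... 267 characters left out ...]
2  9.42043125e-03 -5.21701897e+02]
 [-6.35496012e-03 -6.78508581e-01 -7.34564987e-01  3.95584472e+01]
 [ 2.07618325e-02  7.34331948e-01 -6.78472944e-01  9.84941393e+02]
 [ 0.00000000e+00  0.00000000e+00  0.00000000e+00  1.00000000e+00]]
wrist [[401.43251751   0.         310.47670568]
 [  0.         401.43251751 239.89794769]
 [  0.           0.           1.        ]] [-0.02558183  0.          0.          0.          0.        ] [[ 2.26224744e-01 -9.74075094e-01 -2.75192135e-04 -5.25422946e+02]
 [-9.31921468e-01 -2.16516939e-01  2.90934344e-01 -3.63735909e+01]
 [-2.83451482e-01 -6.55600899e-02 -9.56742981e-01  3.91866647e+02]
 [ 0.00000000e+00  0.00000000e+00  0.00000000e+00  1.00000000e+00]]
```

View pics/scene0.png

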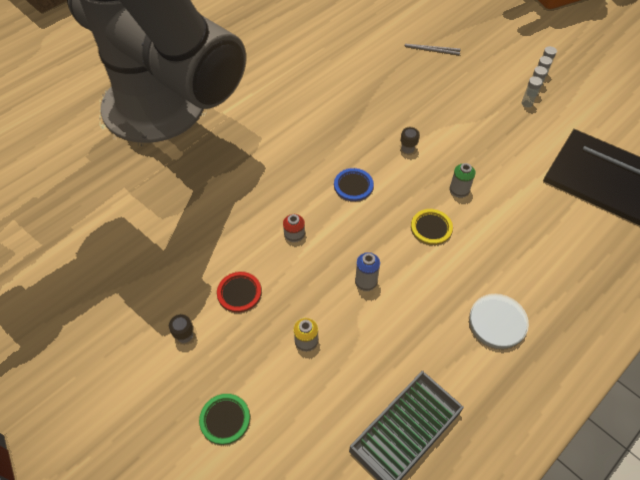

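View pics/side0.png

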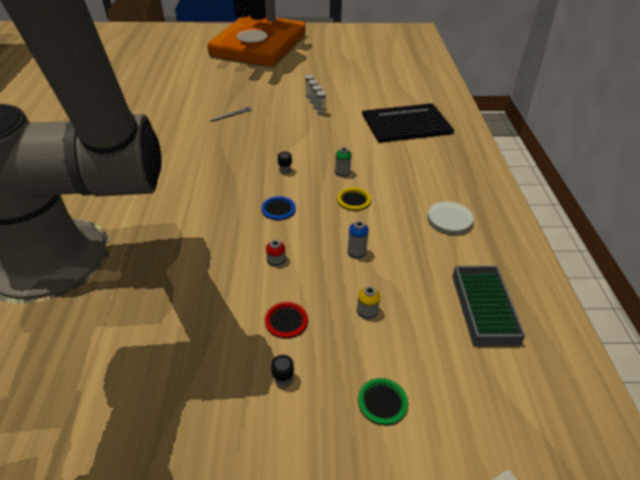

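Both views show everything. In the scene image the objectives are blue (368,270), green (462,180), yellow (306,334) and red (294,227). The rests are blue (354,184), green (225,418), yellow (432,226) and red (239,292). The eyepieces are at (410,138) and (181,327).

```bash
cat > vis.py <<'E'
import cv2, numpy as np
HUE={"blue":(105,130),"green":(45,85),"yellow":(22,34),"red":None}
H={"blue":76,"green":66,"yellow":56,"red":46}
def mask(f,c):
    h=cv2.cvtColor(f,cv2.COLOR_BGR2HSV)
    if c=="red": m=cv2.inRange(h,(0,150,60),(6,255,255))|cv2.inRange(h,(174,150,60),(180,255,255))
    elif c=="yellow": m=cv2.inRange(h,(22,190,90),(34,255,255))
    else: m=cv2.inRange(h,(HUE[c][0],120,50),(HUE[c][1],255,255))
    return m
def ray(c,uv):
    p=cv2.undistortPoints(np.array([[uv]],float),c["K"],c["D"])[0,0]
    T=c["world_to_cam"];R=T[:3,:3]
    return -R.T@T[:3,3], R.T@np.r_[p,1]
def onplane(c,uv,z):
    o,d=ray(c,uv); return (o+d*(z-o[2])/d[2])[:2]
def cross(c1,u1,c2,u2):   # intersect the vertical planes of two rays
    (o1,d1),(o2,d2)=ray(c1,u1),ray(c2,u2)
    t=np.linalg.solve(np.c_[d1[:2],-d2[:2]],(o2-o1)[:2]); return o1[:2]+t[0]*d1[:2]
def blobs(c,col,amin=40):
    cs,_=cv2.findContours(mask(c["frame"],col),cv2.RETR_EXTERNAL,cv2.CHAIN_APPROX_NONE)
    out=[]
    for k in cs:
        if cv2.contourArea(k)<amin: continue
        h=cv2.convexHull(k); m=cv2.moments(h)
        out.append((m["m00"],(m["m10"]/m["m00"],m["m01"]/m["m00"]),cv2.boundingRect(k)))
    return sorted(out,key=lambda x:-x[0])
E
python3 - <<'E'
from vis import *
S,D=[dict(np.load(f"{n}0.npz")) for n in("scene","side")]
for col in H:
    a,b=blobs(S,col),blobs(D,col)
    print(col,[(int(x[0]),x[2]) for x in a],[(int(x[0]),x[2]) for x in b])
    for n,z in((0,7),):
        print(" rest",onplane(S,a[0][1],z).round(1),onplane(D,b[0][1],z).round(1),cross(S,a[0][1],D,b[0][1]).round(1))
    for i in range(1,len(a)):
      for j in range(1,len(b)):
        z=H[col]-5
        print(" obj",i,j,onplane(S,a[i][1],z).round(1),onplane(D,b[j][1],z).round(1),cross(S,a[i][1],D,b[j][1]).round(1))
for c,L in((S,[(410,132),(181,322)]),(D,[(285,156),(283,364)])):
    print("eyep",[onplane(c,u,40).round(0) for u in L])
E
```

```text
blue [(886, (334, 169, 39, 30)), (268, (358, 255, 21, 17))] [(930, (177, 0, 57, 21)), (569, (262, 197, 33, 23)), (163, (350, 225, 18, 12))]
 rest [448.2 141.7] [ 135.5 1345.2] [324.3 286.4]
 obj 1 1 [610.6   0.9] [452.1  61.2] [441.6 224.8]
 obj 1 2 [610.6   0.9] [604.7  -6.8] [606.6   6.2]
green [(1923, (199, 394, 51, 50)), (215, (455, 165, 20, 16))] [(1768, (358, 378, 50, 47)), (92, (336, 151, 15, 9))]
 rest [ 620.5 -317.2] [ 618.9 -318.9] [ 619.5 -316.9]
 obj 1 1 [599.6 268.7] [592.9 261.3] [594.6 279.3]
yellow [(1024, (412, 210, 40, 33)), (351, (294, 320, 23, 20))] [(578, (337, 188, 34, 22)), (256, (358, 289, 22, 16))]
 rest [615.  171.3] [613.5 170.4] [613.9 173.5]
 obj 1 1 [ 616.9 -145.3] [ 611.2 -151.4] [ 613.  -141.9]
red [(1322, (217, 272, 44, 39)), (251, (284, 216, 20, 17))] [(1144, (265, 302, 43, 36)), (170, (267, 243, 17, 13))]
 rest [ 471.8 -162.4] [ 470.6 -164.3] [ 470.5 -161.7]
 obj 1 1 [453.9 -17.5] [448.4 -24.5] [447.4 -12. ]
eyep [array([455., 292.]), array([ 466., -271.])]
eyep [array([460., 289.]), array([ 469., -274.])]
```

Targets are close enough to start. I'll turn the tool to yaw 0 and travel towards the blue objective.

servo_tool(linear=[[0,0,0],[0,0,0],[0.175,-0.18,0],[0.175,-0.18,0],[0.175,-0.18,0],[0.175,-0.18,0],[0.175,-0.18,0],[0.175,-0.18,0]], spin=[0.073,0.073,0,0,0,0,0,0], hand=1)

```text
time: 1.15
tool_pos: [330.1, -294.1, 226.7]
tcp_rot: [3.142, -0.0, -0.001]
contact_force: [0.2, 0.2, -0.1]
grip_width: 91.6
finger_force: 0.0
```

servo_tool(linear=[[0.175,-0.18,0],[0.175,-0.18,0],[0.175,-0.18,0],[0.175,-0.18,0],[0.175,-0.18,0],[0.175,-0.18,0],[0,0,0],[0,0,0]], spin=[0,0,0,0,0,0,0,0])

```text
time: 2.15
tool_pos: [538.8, -79.7, 226.2]
tcp_rot: [3.141, 0.001, -0.0]
contact_force: [0.2, -0.1, 0.3]
grip_width: 92.0
finger_force: 0.0
```

```bash
python3 - <<'E'
from vis import *
from plant import monitor, optics
o=monitor.get_obs(); print(o["time"],o["tool_pos"],o["tcp_rot"])
c=optics.capture("wrist"); cv2.imwrite("pics/w1.png",c["frame"])
T=c["world_to_cam"];print(-T[:3,:3].T@T[:3,3], T[:3,:3])
for col in H:
  for a,u,b in blobs(c,col): print(col,int(a),b,onplane(c,u,H[col]-6).round(1),onplane(c,u,8).round(1))
E
```

```text
2.15 [538.79537778 -79.65902198 226.21301792] [ 3.14146495e+00  1.39634383e-03 -1.19405973e-05]
[618.02816682 -80.31214906 385.34586347] [[-5.81486295e-04 -9.99999023e-01  1.27130534e-03]
 [-9.56363711e-01  9.27559898e-04  2.92177330e-01]
 [-2.92178224e-01 -1.04593318e-03 -9.56363316e-01]]
blue 3498 (60, 258, 75, 65) [477.8 102. ] [450.3 137.9]
blue 1903 (177, 111, 50, 49) [605.6   2.2] [603.1  18.4]
green 5580 (529, 76, 85, 86) [ 618.3 -285.5] [ 618.4 -318.3]
yellow 5458 (0, 82, 81, 86) [613.8 140.4] [613.3 168. ]
yellow 1745 (365, 102, 47, 48) [ 611.9 -143.1] [ 611.1 -151. ]
red 4046 (356, 236, 74, 70) [ 482.8 -156.5] [ 470.3 -163.5]
red 1155 (223, 285, 40, 38) [449.6 -16.1] [434.  -10.1]
```

View pics/w1.png

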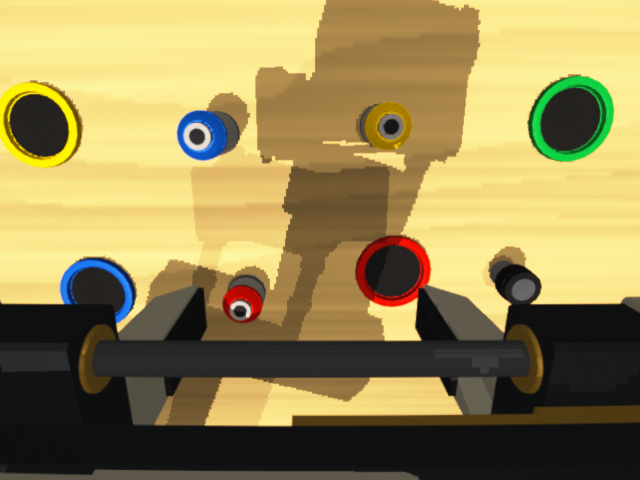

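The wrist view is clear: blue nose at (197,136), yellow nose (391,127), red nose (240,310), blue rest (97,290), red rest (393,270). I'll cast rays through the noses at their known heights.

```bash
python3 - <<'E'
from vis import *
from plant import optics
c=optics.capture("wrist")
for n,u,z in(("b",(197,136),76),("y",(391,127),56),("r",(240,310),46)): print(n,onplane(c,u,z).round(1))
E
```

```text
b [605.    3.8]
y [ 610.7 -145.1]
r [445.8 -15.1]
```

servo_tool(linear=[[0.17,-0.21,0],[0.166,-0.21,0],[0,0,0],[0,0,0.15],[0,0,0.15],[0,0,0.15],[0,0,0.15],[0,0,0.1]], spin=[0,0,0,0,0,0,0,0])

```text
time: 3.25
tool_pos: [605.2, 2.5, 85.5]
tcp_rot: [3.141, 0.002, -0.003]
contact_force: [-0.1, -0.1, 0.3]
grip_width: 92.2
finger_force: 0.0
```

servo_tool(linear=[[0,0,0.1],[0,0,0.1],[0,0,0.09],[0,0,0],[0,0,0],[0,0,0],[0,0,0],[0,0,0]], spin=[0,0,0,0,0,0,0,0])

```text
time: 4.25
tool_pos: [606.7, 4.5, 29.0]
tcp_rot: [3.141, -0.001, -0.0]
contact_force: [0.2, 0.9, -0.6]
grip_width: 91.8
finger_force: 0.0
```

servo_tool(linear=[[0,0,0],[0,0,0],[0,0,0],[0,0,0],[0,0,0],[0,0,0],[0,0,0],[0,0,0]], spin=[0,0,0,0,0,0,0,0], hand=-1)

```text
time: 5.25
tool_pos: [606.6, 4.5, 28.7]
tcp_rot: [3.142, 0.0, -0.0]
contact_force: [1.1, 0.8, 0.2]
grip_width: 37.2
finger_force: 30.0
```

servo_tool(linear=[[0,0,-0.1],[0,0,-0.2],[-0.158,-0.136,0],[-0.158,-0.136,0],[-0.158,-0.136,0],[-0.158,-0.136,0],[-0.158,-0.136,0],[0,0,0]], spin=[0,0,0,0,0,0,0,0])

```text
time: 6.25
tool_pos: [445.9, 141.8, 88.4]
tcp_rot: [3.141, 0.003, 0.002]
contact_force: [0.3, 0.3, -2.7]
grip_width: 37.3
finger_force: 30.0
```

```bash
python3 - <<'E'
from vis import *
from plant import monitor,optics
o=monitor.get_obs(); print(o["time"],o["tool_pos"],o["grip_width"],o["finger_force"])
for n in("scene","side"):
  c=optics.capture(n); cv2.imwrite(f"pics/{n}1.png",c["frame"][120:320,200:500] if n=="scene" else c["frame"][130:330,170:470])
  for a,u,b in blobs(c,"blue"): print(n,int(a),b,onplane(c,u,7).round(1))
  h=cv2.cvtColor(c["frame"],cv2.COLOR_BGR2HSV)
D=dict(np.load("side0.npz"))
for a,u,b in blobs(D,"blue"): print(b,onplane(D,u,7).round(1))
E
```

```text
6.25 [445.89900657 141.75741904  88.39248015] 37.258663224504666 29.99455729002875
scene 716 (335, 169, 37, 31) [448.2 135.1]
side 366 (262, 197, 25, 23) [436.8 142.5]
(177, 0, 57, 21) [ 135.5 1345.2]
(262, 197, 33, 23) [447.1 139. ]
(350, 225, 18, 12) [615.2  64.2]
```

servo_tool(linear=[[0,0,0.1],[0,0,0.1],[0,0,0.06],[0,0,0.015],[0,0,0.008],[0,0,0],[0,0,0],[0,0,0]], spin=[0,0,0,0,0,0,0,0])

```text
time: 7.35
tool_pos: [448.8, 140.5, 32.4]
tcp_rot: [3.142, -0.001, -0.0]
contact_force: [-0.3, -0.6, -2.5]
grip_width: 37.3
finger_force: 30.0
```

servo_tool(linear=[[0,0,0.003],[0,0,0],[0,0,0],[0,0,0],[0,0,0],[0,0,0],[0,0,0],[0,0,0]], spin=[0,0,0,0,0,0,0,0], hand=1)

```text
time: 8.35
tool_pos: [448.7, 140.5, 31.5]
tcp_rot: [3.142, -0.0, -0.001]
contact_force: [0.3, 0.6, -0.7]
grip_width: 91.9
finger_force: 0.0
```

servo_tool(linear=[[0,0,-0.1],[0,0,-0.2],[0,0,-0.2],[0,0,-0.2],[0,0,-0.2],[0,0,0],[0,0,0],[0,0,0]], spin=[0,0,0,0,0,0,0,0])

```text
time: 9.35
tool_pos: [447.9, 140.4, 210.2]
tcp_rot: [3.141, 0.003, -0.001]
contact_force: [-0.6, -0.2, -0.3]
grip_width: 92.0
finger_force: 0.0
```

servo_tool(linear=[[0.15,0,0],[0.15,-0.12,0],[0.1,-0.12,0],[0,0,0],[0,0,0],[0,0,0],[0,0,0],[0,0,0]], spin=[0,0,0,0,0,0,0,0])

```text
time: 10.35
tool_pos: [528.6, 188.2, 211.7]
tcp_rot: [3.142, -0.0, -0.001]
contact_force: [-0.9, -0.1, -0.8]
grip_width: 92.0
finger_force: 0.0
```

```bash
python3 - <<'E'
from vis import *
from plant import monitor,optics
o=monitor.get_obs(); print(o["time"],o["tool_pos"],o["grip_width"])
c=optics.capture("wrist"); cv2.imwrite("pics/w2.png",c["frame"])
for col in H:
  for a,u,b in blobs(c,col): print(col,int(a),b,onplane(c,u,H[col]-6).round(1),onplane(c,u,8).round(1))
E
```

```text
10.35 [528.55825674 188.15235882 211.72485264] 91.96897524150938
blue 4803 (321, 254, 76, 84) [470.1 147.1] [441.7 138.8]
green 1988 (171, 112, 51, 51) [594.2 273.5] [591.9 287.9]
yellow 6193 (287, 66, 88, 91) [612.7 172. ] [613.3 170. ]
red 832 (506, 281, 43, 26) [454.9  -9.5] [440.1 -28.6]
red 480 (626, 244, 14, 53) [ 476.9 -103.5] [ 464.3 -131.6]
```

View pics/w2.png

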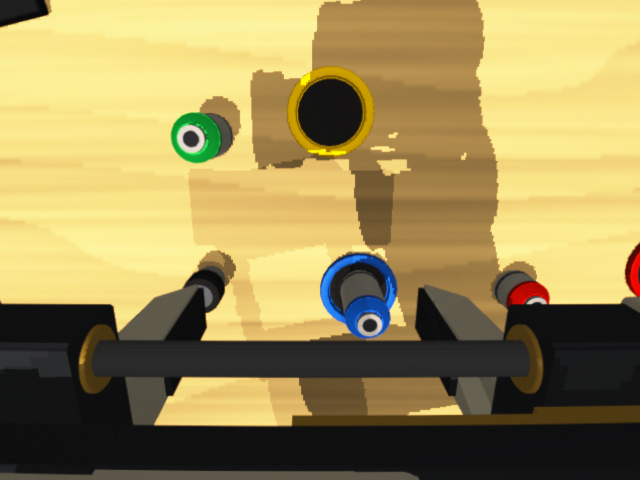

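Blue stands in its rest (nose at (370,324), rim around (359,288)). Green's nose is at (190,138), which puts it at about (594,275).

servo_tool(linear=[[0.165,-0.22,0],[0.162,-0.216,0],[0,0,0],[0,0,0.15],[0,0,0.15],[0,0,0.15],[0,0,0.15],[0,0,0.1]], spin=[0,0,0,0,0,0,0,0])

```text
time: 11.4
tool_pos: [593.1, 274.6, 70.2]
tcp_rot: [3.141, 0.002, -0.001]
contact_force: [-0.1, -0.5, 0.5]
grip_width: 91.7
finger_force: 0.0
```

servo_tool(linear=[[0,0,0.1],[0,0,0.1],[0,0,0.045],[0,0,0],[0,0,0],[0,0,0],[0,0,0],[0,0,0]], spin=[0,0,0,0,0,0,0,0])

```text
time: 12.4
tool_pos: [594.2, 275.6, 22.7]
tcp_rot: [-3.142, -0.0, -0.001]
contact_force: [0.3, -0.1, 0.4]
grip_width: 91.4
finger_force: 0.0
```

servo_tool(linear=[[0,0,0],[0,0,0],[0,0,0],[0,0,0],[0,0,0],[0,0,0],[0,0,0],[0,0,0]], spin=[0,0,0,0,0,0,0,0], hand=-1)

```text
time: 13.4
tool_pos: [594.2, 275.7, 22.5]
tcp_rot: [-3.142, -0.0, -0.001]
contact_force: [-0.3, 1.0, -0.8]
grip_width: 37.3
finger_force: 30.0
```

servo_tool(linear=[[0,0,-0.1],[0,0,-0.2],[0,0,-0.2],[0.009,0.212,0],[0.009,0.212,0],[0.009,0.212,0],[0.009,0.212,0],[0.009,0.212,0]], spin=[0,0,0,0,0,0,0,0])

```text
time: 14.4
tool_pos: [602.5, 62.1, 122.1]
tcp_rot: [3.141, 0.001, -0.0]
contact_force: [0.2, 0.0, -2.0]
grip_width: 37.2
finger_force: 30.0
```

servo_tool(linear=[[0.009,0.212,0],[0.009,0.212,0],[0.009,0.212,0],[0.009,0.212,0],[0.009,0.212,0],[0.009,0.212,0],[0.009,0.212,0],[0.009,0.212,0]], spin=[0,0,0,0,0,0,0,0])

```text
time: 15.4
tool_pos: [616.7, -276.9, 121.9]
tcp_rot: [-3.141, 0.001, -0.001]
contact_force: [0.8, -0.4, -2.1]
grip_width: 37.5
finger_force: 30.0
```

servo_tool(linear=[[0.009,0.212,0],[0,0,0],[0,0,0.1],[0,0,0.1],[0,0,0.1],[0,0,0],[0,0,0],[0,0,0]], spin=[0,0,0,0,0,0,0,0])

```text
time: 16.4
tool_pos: [619.6, -318.1, 63.8]
tcp_rot: [3.141, -0.002, -0.0]
contact_force: [-1.4, -0.6, -2.7]
grip_width: 37.3
finger_force: 30.0
```

servo_tool(linear=[[0,0,0.1],[0,0,0.06],[0,0,0.015],[0,0,0.008],[0,0,0],[0,0,0],[0,0,0],[0,0,0]], spin=[0,0,0,0,0,0,0,0])

```text
time: 17.4
tool_pos: [619.1, -318.1, 26.1]
tcp_rot: [3.141, -0.0, -0.001]
contact_force: [-0.6, 0.3, -2.3]
grip_width: 37.5
finger_force: 30.0
```

servo_tool(linear=[[0,0,0.003],[0,0,0],[0,0,0],[0,0,0],[0,0,0],[0,0,0],[0,0,0],[0,0,0]], spin=[0,0,0,0,0,0,0,0], hand=1)

```text
time: 18.4
tool_pos: [619.0, -318.0, 25.3]
tcp_rot: [3.141, 0.0, -0.001]
contact_force: [0.3, 0.1, -0.4]
grip_width: 91.5
finger_force: 0.0
```

servo_tool(linear=[[0,0,-0.1],[0,0,-0.2],[0,0,-0.2],[0,0,-0.2],[0,0,-0.2],[0,0,0],[0,0,0],[0,0,0]], spin=[0,0,0,0,0,0,0,0])

```text
time: 19.4
tool_pos: [618.5, -317.7, 204.1]
tcp_rot: [-3.14, 0.002, -0.001]
contact_force: [0.1, -0.1, 0.3]
grip_width: 91.6
finger_force: 0.0
```

servo_tool(linear=[[-0.13,-0.16,0],[-0.13,-0.16,0],[-0.13,-0.17,0],[0,0,0],[0,0,0],[0,0,0],[0,0,0],[0,0,0]], spin=[0,0,0,0,0,0,0,0])

```text
time: 20.4
tool_pos: [541.2, -220.4, 205.0]
tcp_rot: [-3.142, 0.0, -0.001]
contact_force: [-0.5, 0.1, -0.5]
grip_width: 91.9
finger_force: 0.0
```

```bash
python3 - <<'E'
from vis import *
from plant import monitor,optics
o=monitor.get_obs(); print(o["time"],o["tool_pos"],o["grip_width"])
c=optics.capture("wrist"); cv2.imwrite("pics/w3.png",c["frame"])
for col in H:
  for a,u,b in blobs(c,col): print(col,int(a),b,onplane(c,u,H[col]-6).round(1),onplane(c,u,8).round(1))
E
```

```text
20.4 [ 541.19273723 -220.36061791  205.00327391] 91.86295288678672
green 6266 (380, 75, 89, 91) [ 618.8 -304.5] [ 618.5 -318.8]
yellow 1980 (186, 105, 50, 51) [ 611.9 -145.8] [ 610.8 -135.7]
red 4491 (212, 245, 79, 74) [ 483.7 -169.4] [ 470.3 -164.3]
red 130 (71, 297, 31, 7) [465.5 -20.7] [450.2  -0.9]
```

View pics/w3.png

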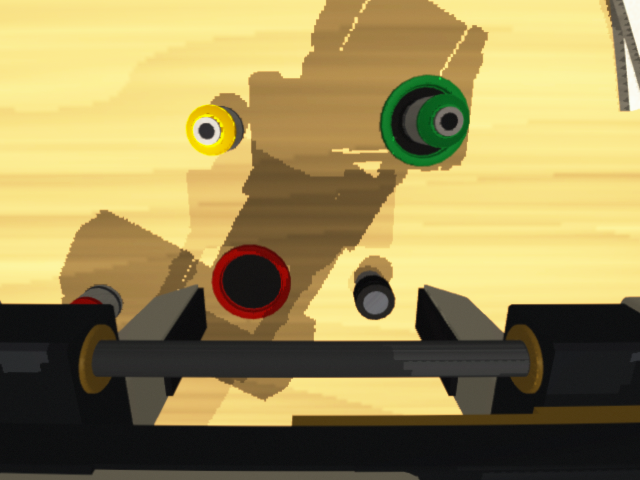

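Green stands in its rest (425,120). Yellow's nose is at (206,130), or about (611,-145).

servo_tool(linear=[[0.175,-0.19,0],[0.175,-0.188,0],[0,0,0],[0,0,0.15],[0,0,0.15],[0,0,0.15],[0,0,0.15],[0,0,0.1]], spin=[0,0,0,0,0,0,0,0])

```text
time: 21.45
tool_pos: [609.9, -145.1, 63.8]
tcp_rot: [-3.141, 0.002, -0.001]
contact_force: [0.2, 0.3, 0.1]
grip_width: 91.9
finger_force: 0.0
```

servo_tool(linear=[[0,0,0.1],[0,0,0.1],[0,0,0.04],[0,0,0],[0,0,0],[0,0,0],[0,0,0],[0,0,0]], spin=[0,0,0,0,0,0,0,0])

```text
time: 22.45
tool_pos: [611.2, -144.4, 17.6]
tcp_rot: [3.141, -0.0, -0.0]
contact_force: [-0.1, -0.1, -0.3]
grip_width: 91.4
finger_force: 0.0
```

servo_tool(linear=[[0,0,0],[0,0,0],[0,0,0],[0,0,0],[0,0,0],[0,0,0],[0,0,0],[0,0,0]], spin=[0,0,0,0,0,0,0,0], hand=-1)

```text
time: 23.45
tool_pos: [611.1, -144.3, 17.3]
tcp_rot: [3.142, 0.0, -0.0]
contact_force: [-0.6, 1.0, 0.6]
grip_width: 37.5
finger_force: 30.0
```

servo_tool(linear=[[0,0,-0.1],[0,0,-0.15],[0,0,-0.15],[0.0135,-0.197,0],[0,-0.197,0],[0,-0.197,0],[0,-0.197,0],[0,-0.197,0]], spin=[0,0,0,0,0,0,0,0])

```text
time: 24.45
tool_pos: [613.5, 53.7, 96.8]
tcp_rot: [3.141, 0.001, -0.001]
contact_force: [1.0, -0.0, -2.1]
grip_width: 37.2
finger_force: 30.0
```

servo_tool(linear=[[0,-0.197,0],[0,-0.197,0],[0,-0.197,0],[0,0,0],[0,0,0.1],[0,0,0.1],[0,0,0],[0,0,0]], spin=[0,0,0,0,0,0,0,0])

```text
time: 25.45
tool_pos: [614.4, 170.3, 57.9]
tcp_rot: [3.141, -0.001, -0.001]
contact_force: [0.4, -0.1, -2.2]
grip_width: 37.5
finger_force: 30.0
```

servo_tool(linear=[[0,0,0.1],[0,0,0.06],[0,0,0.015],[0,0,0.007],[0,0,0],[0,0,0],[0,0,0],[0,0,0]], spin=[0,0,0,0,0,0,0,0])

```text
time: 26.45
tool_pos: [614.0, 170.8, 21.0]
tcp_rot: [3.142, -0.0, -0.0]
contact_force: [-0.4, 0.9, -1.9]
grip_width: 37.5
finger_force: 30.0
```

servo_tool(linear=[[0,0,0.003],[0,0,0],[0,0,0],[0,0,0],[0,0,0],[0,0,0],[0,0,0],[0,0,0]], spin=[0,0,0,0,0,0,0,0], hand=1)

```text
time: 27.45
tool_pos: [614.0, 170.8, 20.3]
tcp_rot: [3.141, -0.0, -0.001]
contact_force: [-0.2, -0.9, -0.0]
grip_width: 92.0
finger_force: 0.0
```

servo_tool(linear=[[0,0,-0.1],[0,0,-0.2],[0,0,-0.2],[0,0,-0.2],[0,0,-0.2],[0,0,0],[0,0,0],[0,0,0]], spin=[0,0,0,0,0,0,0,0])

```text
time: 28.45
tool_pos: [613.2, 170.7, 198.7]
tcp_rot: [3.141, 0.003, -0.001]
contact_force: [0.9, 0.0, 0.1]
grip_width: 91.9
finger_force: 0.0
```

servo_tool(linear=[[-0.16,0.155,0],[-0.16,0.155,0],[-0.16,0.155,0],[-0.16,0.155,0],[-0.16,0.155,0],[-0.17,0.155,0],[0,0,0],[0,0,0]], spin=[0,0,0,0,0,0,0,0])

```text
time: 29.45
tool_pos: [420.3, -15.0, 200.1]
tcp_rot: [-3.141, -0.0, -0.001]
contact_force: [0.1, -0.7, -0.8]
grip_width: 91.7
finger_force: 0.0
```

```bash
python3 - <<'E'
from vis import *
from plant import monitor,optics
o=monitor.get_obs(); print(o["time"],o["tool_pos"],o["grip_width"])
c=optics.capture("wrist"); s=optics.capture("side")
cv2.imwrite("pics/w4.png",np.vstack([c["frame"][:360],s["frame"][120:340]])[:580])
for col in H:
  for a,u,b in blobs(c,col): print(col,int(a),b,np.round(u),onplane(c,u,H[col]-6).round(1),onplane(c,u,8).round(1))
E
```

```text
29.45 [420.27509213 -14.99437012 200.08572771] 91.6797654235073
blue 6538 (75, 140, 102, 84) [128. 183.] [454.7 116.8] [445.1 145.2]
yellow 1233 (36, 0, 79, 23) [76.  9.] [573.5 146.6] [583.5 168.6]
red 5985 (438, 111, 88, 88) [481. 154.] [ 472.5 -150.1] [ 469.8 -163.5]
red 1681 (286, 163, 47, 47) [309. 186.] [447.4 -14.9] [442.2 -14.8]
```

View pics/w4.png

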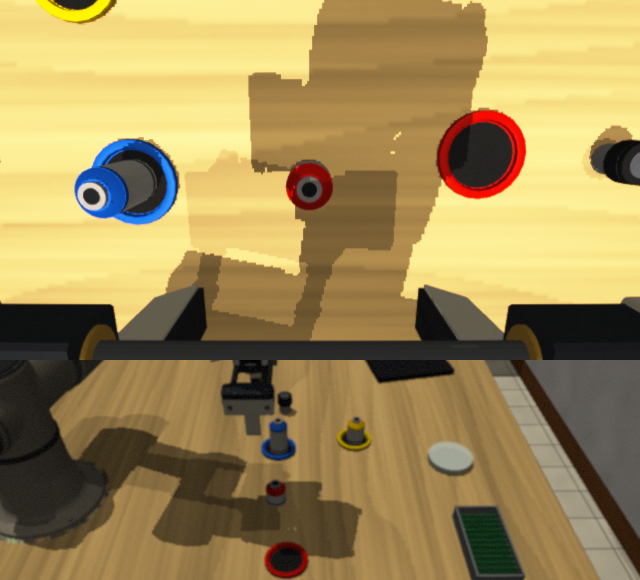

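Yellow and blue stand in their rests. Red's nose is at (309,189), or about (447,-15).

servo_tool(linear=[[0.067,0,0],[0.066,0,0],[0,0,0],[0,0,0.15],[0,0,0.15],[0,0,0.15],[0,0,0.15],[0,0,0.1]], spin=[0,0,0,0,0,0,0,0])

```text
time: 30.55
tool_pos: [445.9, -14.9, 58.9]
tcp_rot: [-3.141, 0.002, -0.0]
contact_force: [0.1, 0.1, -0.1]
grip_width: 91.8
finger_force: 0.0
```

servo_tool(linear=[[0,0,0.1],[0,0,0.1],[0,0,0.036],[0,0,0],[0,0,0],[0,0,0],[0,0,0],[0,0,0]], spin=[0,0,0,0,0,0,0,0])

```text
time: 31.55
tool_pos: [446.6, -15.2, 13.3]
tcp_rot: [3.141, -0.0, -0.001]
contact_force: [0.1, 0.8, -0.2]
grip_width: 91.2
finger_force: 0.0
```

servo_tool(linear=[[0,0,0],[0,0,0],[0,0,0],[0,0,0],[0,0,0],[0,0,0],[0,0,0],[0,0,0]], spin=[0,0,0,0,0,0,0,0], hand=-1)

```text
time: 32.55
tool_pos: [446.4, -15.1, 13.1]
tcp_rot: [3.142, 0.0, -0.001]
contact_force: [0.3, 1.3, -0.5]
grip_width: 37.4
finger_force: 30.0
```

servo_tool(linear=[[0,0,-0.1],[0,0,-0.2],[0.03,0.1855,0],[0.03,0.1855,0],[0.03,0.1855,0],[0.03,0.1855,0],[0,0,0],[0,0,0]], spin=[0,0,0,0,0,0,0,0])

```text
time: 33.55
tool_pos: [469.7, -163.0, 72.6]
tcp_rot: [-3.141, 0.001, -0.001]
contact_force: [-0.7, -0.1, -1.9]
grip_width: 36.9
finger_force: 30.0
```

servo_tool(linear=[[0,0,0.1],[0,0,0.1],[0,0,0.06],[0,0,0.015],[0,0,0.007],[0,0,0],[0,0,0],[0,0,0]], spin=[0,0,0,0,0,0,0,0])

```text
time: 34.55
tool_pos: [470.5, -163.7, 17.0]
tcp_rot: [3.141, -0.001, -0.001]
contact_force: [-0.6, 0.1, -3.2]
grip_width: 37.2
finger_force: 30.0
```

servo_tool(linear=[[0,0,0.003],[0,0,0],[0,0,0],[0,0,0],[0,0,0],[0,0,0],[0,0,0],[0,0,0]], spin=[0,0,0,0,0,0,0,0], hand=1)

```text
time: 35.55
tool_pos: [470.4, -163.5, 16.1]
tcp_rot: [3.141, -0.0, -0.001]
contact_force: [1.4, -0.8, -0.2]
grip_width: 92.0
finger_force: 0.0
```

servo_tool(linear=[[0,0,-0.1],[0,0,-0.2],[0,0,-0.2],[0,0,-0.2],[0,0,-0.2],[0,0,0],[0,0,0],[0,0,0]], spin=[0,0,0,0,0,0,0,0])

```text
time: 36.55
tool_pos: [469.7, -163.2, 194.8]
tcp_rot: [-3.14, 0.002, -0.001]
contact_force: [-0.5, -0.0, 0.5]
grip_width: 91.9
finger_force: 0.0
```

```bash
python3 - <<'E'
from plant import monitor,optics
import cv2
o=monitor.get_obs(); print(o["time"],o["tool_pos"],o["grip_width"],o["dq"].round(3))
c=optics.capture("scene"); cv2.imwrite("pics/s5.png",c["frame"])
c=optics.capture("wrist"); cv2.imwrite("pics/w5.png",c["frame"])
E
```

```text
36.55 [ 469.67351667 -163.18071553  194.75844383] 91.90414531583244 [-0.001  0.003 -0.005 -0.001  0.002  0.   ]
```

View pics/s5.png

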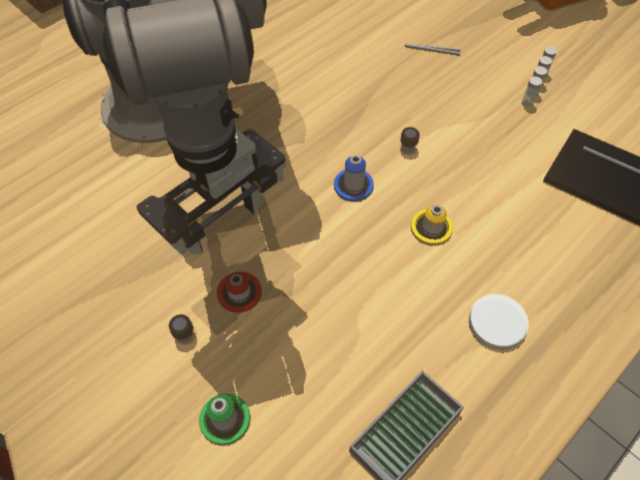

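View pics/w5.png

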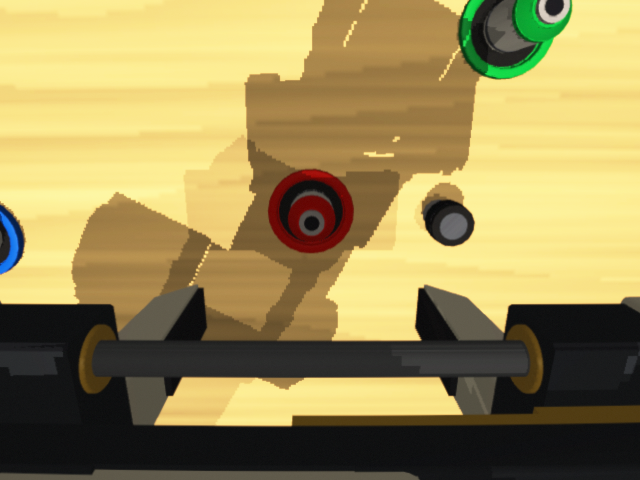

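All four objectives stand centred in their own rests: blue (354,180), yellow (433,222), red (238,290) and green (224,415). The eyepieces are still at (410,138) and (181,327). The arm is clear, so I'm handing in.

```bash
python3 -c "
from plant import workorder
print(workorder.close_job())"
```

```text
the job is handed in; nothing more can be done
None
```

All four objectives were set down upright in their matching rests, in the order blue, green, yellow, red; the eyepieces look unmoved in the final scene image, and the job was handed in at about 37 s (`close_job()` returned no verdict).

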